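# Restock and start the laundry dosing station

## Task

Move the spent cartridge from the dock into the return crate and load every fresh cartridge from the worktop into the dock, one to a bay, flat on the bay's floor. On the control box lift the level slide out of its notch and drop it into the third notch counted from the dial, turn the dial fully anticlockwise to its stop and then three clicks back clockwise. When all that is done, press the start button fully down and let it come up again; leave the bottles and the pot standing around alone.

Things in the scene. Friction and masses are not known exactly. Their poses are not given: they have to be found in the camera images.
- console: the control box, white, 110 (its x) x 280 (its y) x 60 mm high, fixed; origin at the centre of its underside, its -x side faces the robot, z up. On its top, on the centre line x = 0: the start button (y = -105 mm), the dial (y = -25 mm) and the four-notch level slide (y = +40 to +112 mm)
- dial (a joint): angle of the dial in rad: 0 at its anticlockwise stop (seen from above), growing clockwise up to 4.71. It clicks every 30 degrees: click n holds it at n x 0.524, a spring draws it there from either side, and about 0.06 N m takes it over to the next. It starts about 5 to 8 clicks from the anticlockwise stop; the pointer and ten scale marks show it
- dial_grip (a point): on the dial's axis, 9 mm below its top and 97 mm above the box's underside. A black disc, on it an upright bar grip 46 mm long, 14 mm thick, 34 mm high, a white pointer line on one end of the bar's top. At joint value 0 the bar lies along the box's x, the pointer to the box's -x side at the first, longer scale mark; the other marks, one a click, follow clockwise
- level (a joint): position of the level slide along the box's y axis, in m: 0 in the first notch (nearest the dial), then 0.024, 0.048 and 0.072 in the second, third and fourth notch; it starts in the first. Each notch leaves about 2 mm of play either way; friction 0.8 N
- level_lift (a joint): how far the level slide's knob is lifted, in m: 0 down in a notch, at most 0.026; it passes over the teeth only when lifted 15 mm or more; gravity and a weak spring (under 2.5 N in all) draw it down again
- level_top (a point): centre of the top of the slide's knob, 118 mm above the box's underside when down. The knob is a black block 26 (box's x) x 18 (box's y) x 36 mm high on a 30 x 22 mm flange, with a dark crossbar 9 mm wide below that lies in a notch of the aluminium rack; the rack's teeth stand 16 mm above the box's top
- start (a joint): travel of the start button in m: 0 up, 0.006 fully down; it springs back up by itself; fully down takes about 5 N
- start_top (a point): centre of the top of the start button, a grey round push button 36 mm across in a low grey collar, facing up, about 22 mm above the box's top, the last control on the box's -y end
- dock: the cartridge dock, a fixed white tray 122 (its x) x 224 (its y) x 28 mm high, two partitions making three bays along its y; each bay 112 (x) x 68 (y) mm inside, floor 6 mm, walls 5 mm thick; a cartridge lies in it with its long side along the dock's x, either way round, 6 mm to spare all round. Origin under its centre, -x side to the robot
- crate: the return crate, a fixed open grey box 130 x 130 mm outside, 122 x 122 mm inside, 34 mm high, floor 4 mm thick; a cartridge fits in it at any yaw; origin at the centre of its underside
- bay1 (a point): centre of the floor of dock bay 1 (y = -73 mm in the dock's frame), 6 mm above the dock's underside
- bay2 (a point): centre of the floor of dock bay 2 (y = 0 mm in the dock's frame), 6 mm above the dock's underside
- bay3 (a point): centre of the floor of dock bay 3 (y = 73 mm in the dock's frame), 6 mm above the dock's underside
- fresh1: fresh cartridge: white block 100 (its x) x 56 (its y) x 50 mm high, on top in the middle an upright grip rib 60 long (along x), 16 thick, 34 mm high (84 mm in all); about 0.25 kg; origin at the centre of its underside, z up; the same after a half turn. It starts on the worktop before the dock and the control box; two or three fresh ones are present in a run
- fresh2: fresh cartridge: white block 100 (its x) x 56 (its y) x 50 mm high, on top in the middle an upright grip rib 60 long (along x), 16 thick, 34 mm high (84 mm in all); about 0.25 kg; origin at the centre of its underside, z up; the same after a half turn. It starts on the worktop before the dock and the control box; two or three fresh ones are present in a run
- fresh3: fresh cartridge: white block 100 (its x) x 56 (its y) x 50 mm high, on top in the middle an upright grip rib 60 long (along x), 16 thick, 34 mm high (84 mm in all); about 0.25 kg; origin at the centre of its underside, z up; the same after a half turn. It starts on the worktop before the dock and the control box; two or three fresh ones are present in a run
- spent1: spent cartridge: white block 100 (its x) x 56 (its y) x 50 mm high, on top in the middle an upright grip rib 60 long (along x), 16 thick, 34 mm high (84 mm in all); about 0.25 kg; origin at the centre of its underside, z up; the same after a half turn. It starts in dock bay 1; just one spent cartridge is present in a run, and it looks like a fresh one
- spent2: spent cartridge: white block 100 (its x) x 56 (its y) x 50 mm high, on top in the middle an upright grip rib 60 long (along x), 16 thick, 34 mm high (84 mm in all); about 0.25 kg; origin at the centre of its underside, z up; the same after a half turn. It starts in dock bay 2; just one spent cartridge is present in a run, and it looks like a fresh one
- spent3: spent cartridge: white block 100 (its x) x 56 (its y) x 50 mm high, on top in the middle an upright grip rib 60 long (along x), 16 thick, 34 mm high (84 mm in all); about 0.25 kg; origin at the centre of its underside, z up; the same after a half turn. It starts in dock bay 3; just one spent cartridge is present in a run, and it looks like a fresh one
- jug: bystander: white round detergent bottle with a blue cap, 84 mm across, 220 mm high, origin under its centre; leave alone
- softener: bystander: blue round bottle with a red cap, 68 mm across, 200 mm high, origin under its centre; leave alone
- pegpot: bystander: green open pot 100 mm across, 80 mm high, origin under its centre; leave alone
Not all that is in view belongs to the job. What is shaped like the fresh1 but turquoise or yellow is not meant.

How it is judged:
On the way, in this order (a step that is already met when the one before it is completed fails the run):
1. the dial is turned anticlockwise to its stop (value of joint dial below 0.12 rad), for 0.2 s.
2. the dial is turned back to the third click (value of joint dial between 1.4008 and 1.7408 rad), for 0.3 s.
3. with the cartridges in place, the slide down in the third notch and the dial at the third click, the start button is pressed fully down (all of step 2 and value of joint start above 0.0048 m and value of joint level between 0.044 and 0.052 m and value of joint level_lift below 0.003 m and x of fresh1 in the frame of dock between -0.025 and 0.025 m and y of fresh1 in the frame of dock between -0.1 and 0.1 m and z of fresh1 in the frame of dock between -0.002 and 0.013 m and angle between each of fresh1, fresh2, fresh3's own z axis and vertical below 0.12 rad and x of fresh2 in the frame of dock between -0.025 and 0.025 m and y of fresh2 in the frame of dock between -0.1 and 0.1 m and z of fresh2 in the frame of dock between -0.002 and 0.013 m and x of fresh3 in the frame of dock between -0.025 and 0.025 m and y of fresh3 in the frame of dock between -0.1 and 0.1 m and z of fresh3 in the frame of dock between -0.002 and 0.013 m and x of spent1 in the frame of crate between -0.055 and 0.055 m and y of spent1 in the frame of crate between -0.055 and 0.055 m and z of spent1 in the frame of crate between -0.002 and 0.016 m and angle between each of spent1, spent2, spent3's own z axis and vertical below 0.2 rad and x of spent2 in the frame of crate between -0.055 and 0.055 m and y of spent2 in the frame of crate between -0.055 and 0.055 m and z of spent2 in the frame of crate between -0.002 and 0.016 m and x of spent3 in the frame of crate between -0.055 and 0.055 m and y of spent3 in the frame of crate between -0.055 and 0.055 m and z of spent3 in the frame of crate between -0.002 and 0.016 m), for 0.05 s.
4. the start button is up again (value of joint start below 0.001 m), for 0.2 s.
At the end, for the whole second after the job is handed in: fresh cartridges flat in dock bays (within 7 mm of the floor, tilt under 0.12 rad), spent one flat in the crate (12 mm, 0.2 rad), all at rest; slide down in the third notch (0.048 m within 4 mm), dial at the third click (1.571 rad within 0.17), start button up (all of step 2 and x of fresh1 in the frame of dock between -0.025 and 0.025 m and y of fresh1 in the frame of dock between -0.1 and 0.1 m and z of fresh1 in the frame of dock between -0.002 and 0.013 m and angle between each of fresh1, fresh2, fresh3's own z axis and vertical below 0.12 rad and x of fresh2 in the frame of dock between -0.025 and 0.025 m and y of fresh2 in the frame of dock between -0.1 and 0.1 m and z of fresh2 in the frame of dock between -0.002 and 0.013 m and x of fresh3 in the frame of dock between -0.025 and 0.025 m and y of fresh3 in the frame of dock between -0.1 and 0.1 m and z of fresh3 in the frame of dock between -0.002 and 0.013 m and x of spent1 in the frame of crate between -0.055 and 0.055 m and y of spent1 in the frame of crate between -0.055 and 0.055 m and z of spent1 in the frame of crate between -0.002 and 0.016 m and angle between each of spent1, spent2, spent3's own z axis and vertical below 0.2 rad and x of spent2 in the frame of crate between -0.055 and 0.055 m and y of spent2 in the frame of crate between -0.055 and 0.055 m and z of spent2 in the frame of crate between -0.002 and 0.016 m and x of spent3 in the frame of crate between -0.055 and 0.055 m and y of spent3 in the frame of crate between -0.055 and 0.055 m and z of spent3 in the frame of crate between -0.002 and 0.016 m and linear speed of each of fresh1, fresh2, fresh3, spent1, spent2, spent3 below 0.02 m/s and value of joint level between 0.044 and 0.052 m and value of joint level_lift below 0.003 m and value of joint start below 0.001 m); the robot touches nothing.
It fails at once if a bystander is knocked over or pushed more than 40 mm (distance of any of jug, softener, pegpot from where it was at the start of the episode above 0.04 m or angle between any of jug, softener, pegpot's own z axis and vertical above 0.5 rad).
Of fresh1, fresh2, fresh3 only 2 to 3 are there at a start; the rules pass over those that are not, and their reading is None.
Of spent1, spent2, spent3 only 1 to 1 are there at a start; the rules pass over those that are not, and their reading is None.
At some moment in a run one of fresh1, fresh2, fresh3 may be knocked a few centimetres aside while the robot is not near it.
Once in a run the grip may slacken for a moment while it holds something.
It also fails if it takes over 210 s, if anything falls off the work surface, if the arm or the gripper's body presses on something with over 40 N, if the wrist force passes 120 N, or if a joint passes its speed limit or range.

## Robot

A 6-joint arm with a two-finger parallel gripper is mounted at the origin on the work surface. World frame = base frame: x ahead of the robot, y to its left, z up, the work surface at z = 0. Lengths are in m, angles in rad, forces in N, time in s.
With the tool pointing down it reaches from about 0.275 to 0.875 m from the base axis. Payload 12.5 kg.
Tool frame: the origin (TCP) lies on the centre line of the jaws, within the pads' length; the fingertips stand r.finger_overhang ahead of it and the grasp point (between the pads) lies 3 mm ahead of it (r.finger_overhang is the distance from the TCP to the fingertips, in m); z points along the fingers, y is the line along which they close (so a half turn about z gives the same grasp; the last joint's range is limited). The gripper opens to 85 mm and grips with 20 to 120 N. Pads are 22 mm wide; open, the fingers measure 114 mm over their backs; the gripper's body (76 mm by 85 mm) begins 54 mm behind the grasp point. The pads swing forward as they close: fully open they stand 13 mm farther back than shut.
Start: joints at [1.097, 0.351, 1.652, -0, 1.139, -0.085], TCP at [0.208, 0.509, 0.253] pointing down, gripper open.
Joint ranges: [-2.75, 2.75], [-0.79, 2.1], [0.01, 2.65], [-1.57, 4.71], [0.07, 3.14], [-2.87, 2.87]. Speed limits (rad/s): [2.22, 2.22, 2.79, 3.14, 3.14, 3.14].

## Interface

Orientations are given as a unit quaternion [x, y, z, w].
In Python, from cell import r, optics gives the robot as it stands. The module is installed in compiled form; this text tells all that it offers. Calls block until the motion is done:
- r.move_to(position, orientation): joint-space move of the TCP to a pose.
- r.move_linear(position, rot=None, vel=0.15): straight line of the TCP; rot=None keeps the orientation; vel is the mean speed in m/s.
- r.set_joints(angles): joint-space move.
- r.set_gripper(opening, squeeze=None): opening from 0.0 (shut) to 1.0 (fully open); squeeze is the grip in N (None keeps the last); returns when the fingers have stopped.
- r.sleep(seconds).
- r.inverse_kinematics(position, orientation): joint angles nearest the present ones, or None.
- optics.get_image(name): name is "side" or "top" or "wrist"; returns a dict with "pixels" (480x640x3 uint8, red, green, blue), "depth" (480x640 float32, m along the optical axis (not along the pixel's ray), 0 where there is no reading), "fx", "fy", "cx", "cy" (pixels), "camera_from_world" (4x4, takes a point from world to camera coordinates); the wrist camera has in their place "mount" (4x4, takes a point from camera to tool coordinates, whose origin is the TCP and whose axes are the flange's). Camera axes: x right, y down, z forward; pixel columns grow to the right and rows downward; lengths in m; the calibration is good to about 2 mm. A picture is of the moment at which its call begins: read the wrist's pose just before it.
A pose or a line that the arm cannot do raises r.PlanningError and nothing moves.
- r.hand_in(): hands the job in; it is judged then, once.
Readings, each from a call of its own:
- r.current_t(): time.
- r.current_q(): joint angles.
- r.current_qvel(): joint speeds.
- r.current_effort(): joint torques, N m.
- r.current_tool_pos(): TCP position.
- r.current_ee_rot(): TCP orientation.
- r.current_contact_force(): force on the tool from outside, world axes, zero at the start.
- r.current_torque(): the same for the moment, N m.
- r.current_opening(): opening from 0.0 (shut) to 1.0 (fully open).
- r.current_finger_force(): force on a finger pad.
Only numpy, scipy, OpenCV 4.12 (cv2) and the standard library are available. Lean on these libraries where they do the work, as an engineer would, in place of code of your own. Each camera call takes 0.05 s, during which the arm holds its last target. There are 200 camera calls.

## Working session

There is one attempt and no reset: what is moved stays moved. The work goes in short steps, each a Python script; the robot and the scene stay as the last script left them, time stands still between calls to the robot, and variables do not carry over. Pictures are saved under pics/ and viewed, at most 14 in all, crops included, and the job is handed in when it is done.

```bash
mkdir -p pics; python3 - <<'E'
from cell import r, optics
import cv2, numpy as np
for n in ("top","side"):
    im=optics.get_image(n); cv2.imwrite(f"pics/{n}0.png",im["pixels"][:,:,::-1])
    np.savez(f"{n}0.npz",**im)
    print(n,im["fx"],im["fy"],im["cx"],im["cy"]); print(np.round(im["camera_from_world"],4)); print((im["depth"]>0).mean())
im=optics.get_image("wrist"); print(np.round(im["mount"],4), im["fx"])
print(r.finger_overhang,r.current_t(),r.current_ee_rot(),r.current_tool_pos())
E
```

```text
top 454.8454606830076 454.8454606830076 327.42723641243566 237.16784709997603
[[ 1.5400e-02 -9.9990e-01  3.4000e-03 -1.2300e-02]
 [-9.7930e-01 -1.5700e-02 -2.0160e-01  5.2680e-01]
 [ 2.0170e-01 -2.0000e-04 -9.7950e-01  1.1213e+00]
 [ 0.0000e+00  0.0000e+00  0.0000e+00  1.0000e+00]]
0.9960123697916666
side 583.7047937277075 583.7047937277075 321.45121101799845 243.29936309832195
[[ 0.7939 -0.6078  0.0176 -0.4022]
 [-0.3864 -0.5265 -0.7573  0.2816]
 [ 0.4696  0.5944 -0.6528  1.4343]
 [ 0.      0.      0.      1.    ]]
0.9955208333333333
[[ 1.000e-04 -9.619e-01 -2.734e-01  6.870e-02]
 [ 1.000e+00  2.000e-04 -2.000e-04 -1.200e-03]
 [ 3.000e-04 -2.734e-01  9.619e-01 -1.204e-01]
 [ 0.000e+00  0.000e+00  0.000e+00  1.000e+00]] 338.39117267534795
0.022 0.15 [ 1.93163043e-01  9.81166560e-01 -4.50593375e-04 -1.29226953e-04] [0.20834785 0.50876169 0.25286896]
```

View pics/top0.png

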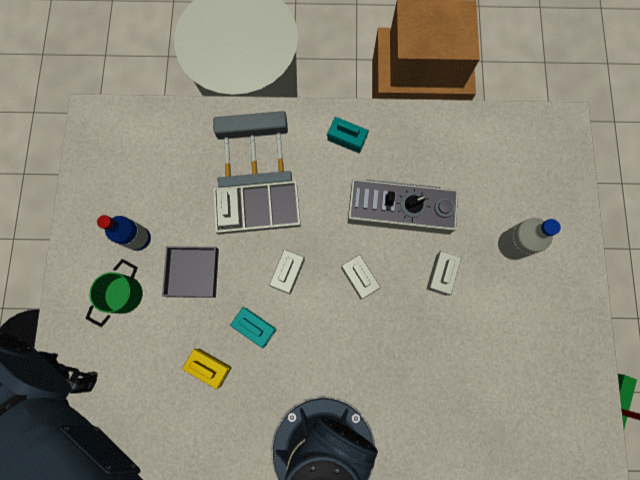

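View pics/side0.png

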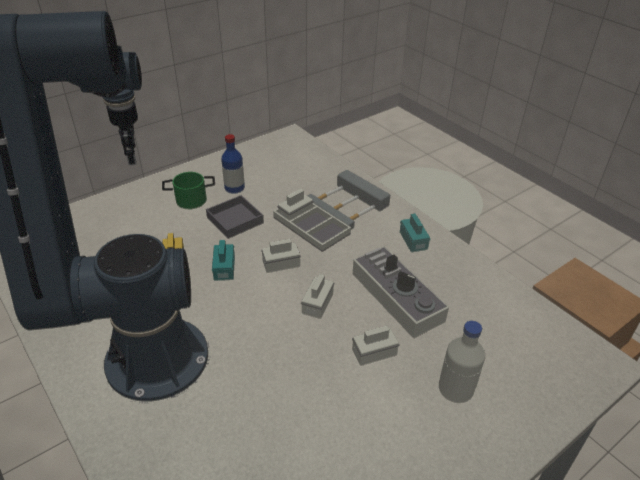

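Top view: fresh cartridges are at (288,271), (361,276) and (445,273), white with a grip rib. The ones at (348,134), (253,327) and (207,368) are turquoise or yellow decoys. The spent cartridge at (228,207) is in the dock's left bay, which is bay 3. The crate is at (190,272). On the console, the slide is at (391,199), the dial at (415,203) and the button at (445,207). Next I measure these with depth.

```bash
cat > h.py <<'E'
import numpy as np, cv2
from scipy.spatial.transform import Rotation as R
def world(im):
    v,u=np.mgrid[:480,:640]; d=im["depth"]
    P=np.stack([(u-im["cx"])/im["fx"]*d,(v-im["cy"])/im["fy"]*d,d],-1)
    T=im["wfc"] if "wfc" in im else np.linalg.inv(im["camera_from_world"])
    return P@T[:3,:3].T+T[:3,3]
def rect(P):
    "centre, sizes (long, short), yaw of the long side; P: Nx2 points"
    (c,s,a)=cv2.minAreaRect((P*1000).astype(np.float32)); a=np.radians(a)
    if s[0]<s[1]: s=s[::-1]; a+=np.pi/2
    a=(a+np.pi/2)%np.pi-np.pi/2
    return np.round(np.array(c)/1000,4),np.round(s,1),round(float(a),3)
def blobs(mask,W,amin=25):
    n,l,st,ce=cv2.connectedComponentsWithStats(mask.astype(np.uint8),connectivity=4)
    return [(tuple(np.round(ce[i]).astype(int)),st[i,4],round(float(np.median(W[l==i][:,2])),4))+rect(W[l==i][:,:2]) for i in range(1,n) if st[i,4]>=amin]
def down(phi):
    "tool down, its y (closing) axis at world yaw phi"
    y=np.array([np.cos(phi),np.sin(phi),0]); z=np.array([0,0,-1.]); x=np.cross(y,z)
    return R.from_matrix(np.stack([x,y,z],1)).as_quat()
E
python3 - <<'E'
from h import *
im=dict(np.load("top0.npz")); W=world(im); hsv=cv2.cvtColor(im["pixels"],cv2.COLOR_RGB2HSV)
Z=W[...,2]; inn=np.zeros(Z.shape,bool); inn[100:330,80:600]=1
print("table z",np.median(Z[300:330,300:400]), np.std(Z[300:330,300:400]))
for n,lo,hi in (("rib",.078,.092),("body",.044,.0555),("console",.055,.066),("dock",.022,.04),("crate",.030,.038),("ctrl",.09,.125)):
    print(n)
    for b in blobs(inn&(Z>lo)&(Z<hi),W,20 if n!="ctrl" else 8): print("  ",b)
E
```

```text
table z -0.0006664870453741978 0.07611044836772228
rib
   ((np.int64(348), np.int64(126)), np.int32(137), 0.0829, array([ 0.8217, -0.0542]), array([59.5, 18.1]), 1.152)
   ((np.int64(225), np.int64(204)), np.int32(145), 0.0883, array([0.6039, 0.2594]), array([60.8, 17.1]), 0.136)
   ((np.int64(388), np.int64(203)), np.int32(33), 0.0817, array([ 0.6139, -0.1566]), array([29.3, 17.5]), 0.902)
   ((np.int64(445), np.int64(206)), np.int32(144), 0.0815, array([ 0.6071, -0.305 ]), array([34.1, 33.5]), 1.57)
   ((np.int64(135), np.int64(237)), np.int32(62), 0.0842, array([0.5178, 0.4817]), array([61.2, 21.1]), -0.333)
   ((np.int64(515), np.int64(247)), np.int32(77), 0.085, array([ 0.5058, -0.4797]), array([77.8, 28.5]), 0.67)
   ((np.int64(285), np.int64(269)), np.int32(157), 0.0827, array([0.4383, 0.0995]), array([59.9, 16.6]), -0.368)
   ((np.int64(449), np.int64(271)), np.int32(160), 0.0829, array([ 0.4403, -0.3065]), array([59.4, 17.1]), -0.287)
   ((np.int64(361), np.int64(275)), np.int32(155), 0.0835, array([ 0.4277, -0.09  ]), array([59.2, 16.4]), 0.559)
   ((np.int64(247), np.int64
[... 5282 characters left out ...]
,  5.4]), 0.014)
   ((np.int64(193), np.int64(294)), np.int32(109), 0.0334, array([0.3744, 0.345 ]), array([126.2,  31.6]), -1.312)
ctrl
   ((np.int64(390), np.int64(198)), np.int32(97), 0.1156, array([ 0.6204, -0.16  ]), array([26.4, 17.3]), -0.075)
   ((np.int64(416), np.int64(201)), np.int32(117), 0.1047, array([ 0.6142, -0.2251]), array([45.1, 13.9]), -1.162)
   ((np.int64(223), np.int64(198)), np.int32(8), 0.0919, array([0.6158, 0.2636]), array([9.5, 5.6]), 1.264)
   ((np.int64(130), np.int64(234)), np.int32(209), 0.1074, array([0.516 , 0.4869]), array([66.7, 31.2]), -0.485)
   ((np.int64(518), np.int64(242)), np.int32(224), 0.1072, array([ 0.5148, -0.4821]), array([83.7, 38.7]), 0.447)
```

```bash
python3 - <<'E'
from h import *
from cell import r
im=dict(np.load("top0.npz")); W=world(im)
cv2.imwrite("pics/crop.png",cv2.resize(im["pixels"][170:310,200:470,::-1],None,fx=2.9,fy=2.9,interpolation=cv2.INTER_CUBIC))
Z=W[...,2]; hsv=cv2.cvtColor(im["pixels"],cv2.COLOR_RGB2HSV)
a=.117; ex=np.array([np.cos(a),np.sin(a)]); ey=np.array([-ex[1],ex[0]])
m=(Z>.024)&(Z<.031); m[:150]=0; m[245:]=0; m[:,:205]=0; m[:,310:]=0
L=(W[m][:,:2]-[.6127,.1882])@np.stack([ex,ey],1)
print(np.percentile(L[:,0],[0,1]),np.percentile(L[:,1],[0,.5,99.5,100]))
f=(Z>0)&(Z<.012); f[:180]=0; f[228:]=0; f[:,:240]=0; f[:,303:]=0
L=(W[f][:,:2]-[.6127,.1882])@np.stack([ex,ey],1); print("floor",np.percentile(L,[1,99],axis=0), np.median(W[f][:,2]))
def t(p,phi):
    for k in (-2,-1,0,1,2):
        q=r.inverse_kinematics(p,down(phi+k*np.pi)); print(k,None if q is None else np.round(q,2)[[0,5]],end=' ')
    print()
for n,p,y in (("spent",(.604,.26,.083),.117),("crate",(.4366,.3534,.083),0),("f1",(.438,.0995,.08),-.36),("f3",(.44,-.3065,.08),-.3),("dial",(.6143,-.2254,.1),-1.162),("knob",(.62,-.16,.1),-.094+np.pi/2)):
    print(n,end=' '); t(p,y+np.pi/2)
E
```

```text
[-0.0609751  -0.05993629] [-0.11198411 -0.11166694  0.11179117  0.11208818]
floor [[-0.05359964 -0.12198833]
 [ 0.05851555  0.04380346]] 0.0054345223157457045
spent -2 [ 0.34 -1.35] -1 [0.34 1.79] 0 [ 0.34 -1.35] 1 [0.34 1.79] 2 [ 0.34 -1.35] 
crate -2 [ 0.6  -0.97] -1 [0.6  2.17] 0 [ 0.6  -0.97] 1 [0.6  2.17] 2 [ 0.6  -0.97] 
f1 -2 [ 0.12 -1.09] -1 [0.12 2.05] 0 [ 0.12 -1.09] 1 [0.12 2.05] 2 [ 0.12 -1.09] 
f3 -2 [-0.7  -1.97] -1 [-0.7   1.18] 0 [-0.7  -1.97] 1 [-0.7   1.18] 2 [-0.7  -1.97] 
dial -2 [-0.42 -0.83] -1 [-0.42  2.31] 0 [-0.42 -0.83] 1 [-0.42  2.31] 2 [-0.42 -0.83] 
knob -2 None -1 [-0.33 -0.23] 0 None 1 [-0.33 -0.23] 2 None
```

View pics/crop.png

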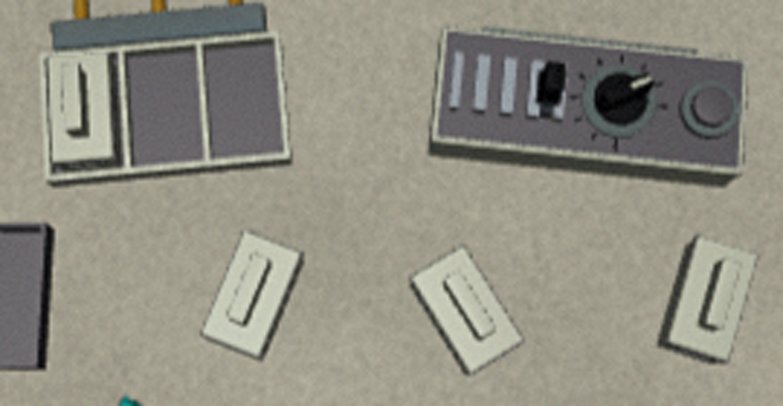

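The crop confirms it: one white cartridge is in the dock's left bay (bay 3), and three white fresh ones lie on the worktop. The dial pointer points to +x/-y, which is click 8, and the slide is in the notch nearest the dial. I start with the spent cartridge.

```bash
cat >> h.py <<'E'
from cell import r, optics
DOCK=np.array([.6127,.1882]); DA=.117; CRATE=np.array([.4366,.3534]); CON=np.array([.6167,-.2005]); CA=-.094
rot2=lambda a:np.array([[np.cos(a),-np.sin(a)],[np.sin(a),np.cos(a)]])
bay=lambda n:DOCK+rot2(DA)@[0,(n-2)*.073]
con=lambda x,y:CON+rot2(CA)@[x,y]
def ribs():
    W=world(optics.get_image("top")); Z=W[...,2]; m=(Z>.077)&(Z<.094); m[:150]=0; m[330:]=0; m[:,:150]=0; m[:,480:]=0
    return [(b[3],b[5],b[2]) for b in blobs(m,W,60) if 50<b[4][0]<68 and b[4][1]<23]
def near(rs,p,tol=.09):
    c=[x for x in rs if np.hypot(*(x[0]-p))<tol]; return min(c,key=lambda x:np.hypot(*(x[0]-p))) if c else None
def pick(xy,yaw,base,up):
    q=down(yaw+np.pi/2); r.set_gripper(.5,60)
    r.move_to([*xy,.17],q); r.move_linear([*xy,base+.078],vel=.12)
    r.set_gripper(0.,60); o=r.current_opening()
    r.move_linear([*xy,base+.078+up],vel=.12); print("picked",o,r.current_opening(),r.current_contact_force().round(1) if hasattr(r.current_contact_force(),'round') else r.current_contact_force())
def place(xy,yaw,base,via=()):
    q=down(yaw+np.pi/2); z=r.current_tool_pos()[2]
    for v in via: r.move_linear([*v,z],vel=.2)
    r.move_linear([*xy,z],q,vel=.2); r.move_linear([*xy,base+.10],vel=.15)
    print("held",r.current_opening()); r.move_linear([*xy,base+.0795],vel=.05)
    print("force",np.round(r.current_contact_force(),1),"z",r.current_tool_pos()[2]-base)
    r.set_gripper(.5,60); r.move_linear([*xy,.17],vel=.2)
def park(): r.move_to([.30,.40,.25],down(np.pi/2+.9))
E
python3 - <<'E'
from h import *
s=near(ribs(),bay(3),.02); print(s)
pick(s[0],DA,.006,.055)
place(CRATE,0,.004)
park(); print(r.current_t())
for x in ribs(): print(x)
E
```

```text
(array([0.6043, 0.2592]), 0.128, 0.0892)
picked 0.17102468818654673 0.17514284561423815 [-0.  -0.2 -2. ]
held 0.17758106627235454
force [-0.1 -0.4 -2. ] z 0.07931081061323064
7.9667
(array([0.4361, 0.351 ]), -0.001, 0.0867)
(array([0.4384, 0.0996]), -0.367, 0.0829)
(array([ 0.4405, -0.3067]), -0.327, 0.0832)
(array([ 0.4277, -0.0901]), 0.559, 0.0828)
```

```bash
python3 - <<'E'
from h import *
for n,src,up,via in ((3,(.438,.0995),.06,()),(2,(.4277,-.09),.06,((.43,.05),)),(1,(.4405,-.3067),.06,((.42,-.02),))):
    s=near(ribs(),np.array(src)); print(n,s,r.current_t())
    if s is None: break
    pick(s[0],s[1],0,up)
    if r.current_opening()<.1: print("lost"); break
    place(bay(n),DA,.006,via); park()
    g=near(ribs(),bay(n),.02); print("->",g,bay(n))
    if g is None: break
for x in ribs(): print(x)
print(r.current_t())
E
```

```text
3 (array([0.4384, 0.0998]), -0.375, 0.0827) 8.0667
picked 0.17725536327218522 0.17419128755263585 [-0.5 -0.5 -2.7]
held 0.174878777427063
force [-0.5  0.9 -1. ] z 0.07915883774915883
-> (array([0.603 , 0.2586]), 0.118, 0.0888) [0.60417847 0.26070092]
2 (array([ 0.4275, -0.09  ]), 0.582, 0.0833) 16.0667
picked 0.179578439859294 0.1765679979972364 [-1.1  0.1 -3.3]
held 0.17679557694320988
force [-0.4  0.4 -1.2] z 0.07923958685981838
-> (array([0.613 , 0.1866]), 0.12, 0.089) [0.6127 0.1882]
1 (array([ 0.4409, -0.3068]), -0.327, 0.0831) 25.6083
picked 0.17630922096387866 0.17840542632540513 [ 0.7  0.4 -3.1]
held 0.1759018263754612
force [-0.6 -0.7 -3.6] z 0.07916270432315248
-> (array([0.6196, 0.1141]), 0.116, 0.0891) [0.62122153 0.11569908]
(array([0.6198, 0.1139]), 0.125, 0.0891)
(array([0.6128, 0.1863]), 0.124, 0.0889)
(array([0.6023, 0.2585]), 0.111, 0.0886)
(array([0.4356, 0.351 ]), 0.008, 0.0862)
36.85
```

```bash
cat >> h.py <<'E'
def turn(d,step=.6):
    n=int(np.ceil(abs(d)/step)); q=np.array(r.current_q())
    for i in range(1,n+1):
        t=q.copy(); t[5]+=d*i/n; r.set_joints(t)
def bar():
    im=optics.get_image("top"); W=world(im); Z=W[...,2]; m=(Z>.097)&(Z<.112); c=con(0,-.025)
    m&=np.hypot(W[...,0]-c[0],W[...,1]-c[1])<.028
    P=W[m]; yaw=rect(P[:,:2])[2]; px=im["pixels"][m].astype(int).sum(1); w=P[px>330][:,:2]
    d=(w.mean(0)-c) if len(w) else np.zeros(2); ax=np.array([np.cos(yaw),np.sin(yaw)])
    if d@ax<0: yaw+=np.pi
    return round(float((np.pi-(yaw-CA))%(2*np.pi)),3),rect(P[:,:2]),len(w)
E
python3 - <<'E'
from h import *
print(bar())
c=con(0,-.025); r.set_gripper(.45,50)
q=np.array(r.inverse_kinematics([*c,.19],down(CA+np.pi-4.189+np.pi/2)))
if q[5]<1: q[5]+=np.pi
print(q.round(2)); r.set_joints(q)
r.move_linear([*c,.101],vel=.12); r.set_gripper(0.,50); print("open",r.current_opening(),r.current_contact_force())
turn(-4.2); r.sleep(.4); print("stop",r.current_torque(),r.current_q()[5])
turn(-.04); r.sleep(.3); print("stop",r.current_torque(),r.current_q()[5],r.current_opening(),r.current_t())
E
```

```text
(4.218, (array([ 0.6146, -0.2247]), array([44.9, 14.2]), -1.17), 14)
[-0.42  0.6   1.42 -0.    1.12  2.29]
open 0.15491115789617302 [1.40410746 2.47202639 6.29522583]
stop [ 1.39307615  1.6820203  -0.39889905] -1.9099168126859343
stop [ 0.37637728  0.46980515 -1.59341658] -1.9492611060006915 0.1558451247511163 47.1083
```

```bash
python3 - <<'E'
from h import *
turn(-.328-r.current_q()[5],.4); r.sleep(.3); print("tq",r.current_torque(),r.current_q()[5],r.current_opening())
p=r.current_tool_pos(); r.set_gripper(.45,50); r.sleep(.2); r.move_linear([p[0],p[1],.19],vel=.12)
park(); print(bar(),r.current_t())
E
```

```text
tq [ 1.57465497 -1.3881082  -0.02947557] -0.3323431912739534 0.1510109321259713
(1.586, (array([ 0.6144, -0.2254]), array([45.6, 13.3]), 1.462), 15) 53.4333
```

```bash
cat >> h.py <<'E'
def knob():
    W=world(optics.get_image("top")); Z=W[...,2]; m=(Z>.111)&(Z<.15); m[:170]=0;m[235:]=0;m[:,:345]=0;m[:,460:]=0
    P=W[m]; c=rect(P[:,:2])[0]; return rot2(-CA)@(c-CON),np.median(P[:,2]),m.sum()
E
python3 - <<'E'
from h import *
print(knob())
a,b=con(0,.04),con(0,.088); q=down(CA); r.set_gripper(.55,60)
r.move_to([*a,.19],q); r.move_linear([*a,.110],vel=.1); r.set_gripper(0.,60); print(r.current_opening(),r.current_contact_force())
r.move_linear([*a,.131],vel=.05); print("lift",r.current_opening(),r.current_contact_force())
r.move_linear([*b,.131],vel=.05); print("over",r.current_opening(),r.current_contact_force())
r.move_linear([*b,.111],vel=.04); print("down",r.current_opening(),r.current_contact_force())
r.set_gripper(.55,60); r.sleep(.2); r.move_linear([*b,.19],vel=.1)
park(); print(knob(),bar(),r.current_t())
E
```

```text
(array([-0.00083341,  0.0408019 ]), np.float64(0.1173022063121909), np.int64(73))
0.29626999722362934 [-1.76861257  0.66318591  5.68569697]
lift 0.29504173777433285 [ 2.62494226 -0.26899691 -2.54471214]
over 0.29333436226495224 [ 3.20744517  0.71187328 -1.93511765]
down 0.29283432015450167 [ 3.79235054 -1.08226915  2.46826638]
(array([-0.00121933,  0.0885766 ]), np.float64(0.11707158218861635), np.int64(72)) (1.593, (array([ 0.6147, -0.2251]), array([45.2, 14.9]), 1.455), 15) 63.4
```

```bash
python3 - <<'E'
from h import *
for x in ribs(): print(x)
c=con(0,-.105); r.set_gripper(0.,30); r.move_to([*c,.16],down(CA)); r.move_linear([*c,.110],vel=.1); f0=r.current_contact_force()[2]
for i in range(24):
    z=.109-.001*i; r.move_linear([*c,z],vel=.03); f=r.current_contact_force()[2]-f0
    if abs(f)>1: print(round(z,3),round(f,1))
    if abs(f)>12: break
r.sleep(.3); print(r.current_contact_force(),r.current_tool_pos()[2])
r.move_linear([*c,.17],vel=.1); park(); r.set_gripper(.5,30)
for x in ribs(): print(x)
print(knob(),bar(),r.current_t())
im=optics.get_image("top"); cv2.imwrite("pics/end.png",im["pixels"][:,:,::-1])
E
```

```text
(array([0.62  , 0.1138]), 0.115, 0.0891)
(array([0.6125, 0.1864]), 0.12, 0.0894)
(array([0.6032, 0.2584]), 0.118, 0.0892)
(array([0.4355, 0.3517]), 0.0, 0.0869)
0.109 -1.2
0.107 -1.2
0.106 -1.1
0.105 -1.2
0.104 1.1
0.103 1.4
0.102 1.2
0.101 2.8
0.1 3.0
0.099 3.3
0.098 4.2
0.097 11.7
0.096 19.3
[-5.30931573  2.85882754 19.9251991 ] 0.0978513101641116
(array([0.6195, 0.1137]), 0.122, 0.0891)
(array([0.6135, 0.1867]), 0.128, 0.0887)
(array([0.6031, 0.2589]), 0.132, 0.0885)
(array([0.4359, 0.3506]), 0.036, 0.0867)
(array([-0.001101  ,  0.08838686]), np.float64(0.11674025445822778), np.int64(72)) (1.628, (array([ 0.6145, -0.2255]), array([45.7, 15.2]), 1.42), 14) 75.3917
```

View pics/end.png

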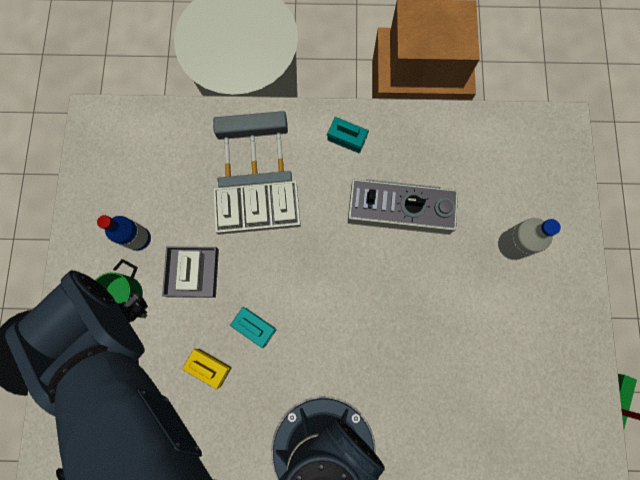

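The final view shows three cartridges in the dock (229,205), (256,203) and (284,202), with the spent one in the crate at (188,270). The slide is at (371,198) and measures y = 0.088 m, which is the third notch. The dial pointer is at the third click, the bottles and pot have not moved, and the arm is clear.

```bash
python3 -c "
from cell import r
print(r.hand_in())"
```

```text
the job is handed in; nothing more can be done
None
```

Every step was carried out and the job was handed in at about 75 s of the 210 s limit; the final camera check showed the cartridges, slide and dial in place, button release wasn't measured, and no verdict came back.

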